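# Rock a tight heating block out of the dry-block heater

### The job

Take the heating block with the yellow grip tab out of the heater: it sits too tight to pull straight, so grip the tab and rock it to and fro, first towards the heater's back and then towards its front (the red-striped side with the display), at least twice each way, easing it up a little with each rock until it frees, without lifting or shoving the heater. Finish while still holding the block level and still, just clear (about 2 cm) above its own well. Leave the blue block seated and the vial rack and the jar where they are.

Things in the scene. Friction and masses are not known exactly. Their poses are not given: they have to be found in the camera images.
- heater: Dry-block heater, cream with a dark top plate, 200 (x) x 240 (y) x 94 mm high, 3 kg, loose on rubber feet: pulled straight, a block brings the heater up with it. Origin: centre of its underside; front (display; red stripe on the top edge) at -x. Two wells in the top, at x = 0, y = +55 and -55 mm, each 63 (x) x 43 (y) mm, 28 mm deep (floor 66 mm above the underside).
- yellow_block: Block to take out: aluminium, 56 (x) x 40 (y) x 34 mm, 0.25 kg, with an upright yellow tab mid-top, 16 mm thick (x) x 36 (y) x 50 mm tall. Origin: centre of the underside; x, y parallel to the heater's. Starts on the floor of either well. It has room to tilt 0.13 rad about the heater's y axis, each way; a rock counts from 0.07 rad. Raise it up to 3.5 mm per half rock.
- yellow_block_tip (a point): Centre of the top of the yellow tab, 84 mm above the yellow block's underside.
- blue_block: The same kind of block with a blue tab, in the other well; leave it seated. Origin: centre of the underside.
- well_a (a point): Centre of the mouth of the well at the heater's y = +55 mm, level with the top plate (94 mm up). In each well two sprung brass bars along y, 10 mm below the top plate, pinch the block's front and back faces with about 22 N each until it has risen 18 mm. Rocking slides one face up as the other slides down, so the block then rises with little force.
- well_b (a point): Centre of the mouth of the well at the heater's y = -55 mm, level with the top plate; sprung like the other.
- vial_rack: White rack 160 (x) x 60 (y) x 35 mm holding yellow-capped vials, 69 mm high in all, on the bench to the left of the heater. Origin: centre of the underside. Leave it alone.
- jar: White round jar, 68 mm across, 85 mm high, yellow lid, on the bench to the right. Origin: centre of the underside. Leave it alone.

How it is judged:
By the outcome, as a careful person would: the job done as asked, in the order asked, and still so for the second after the job is handed in, while the arm keeps its last pose, push and grip.
It also fails if it takes over 35 s, if anything falls off the work surface, if the arm or the gripper's body presses on something with over 40 N, if the wrist force passes 120 N, or if a joint passes its speed limit or range.

### The arm

A 6-joint arm with a two-finger parallel gripper is mounted at the origin on the work surface. World frame = base frame: x ahead of the robot, y to its left, z up, the work surface at z = 0. Lengths are in m, angles in degrees, forces in N, time in s.
With the tool pointing down it reaches from about 0.3 to 0.75 m from the base axis. Payload 8.5 kg.
Tool frame: the origin (TCP) lies at the very end of the fingers, on their centre line; the grasp point (between the pads) lies 19 mm behind it (env.hold_point_z is the distance from the TCP to the grasp point, in m); z points along the fingers, y is the line along which they close (so a half turn about z gives the same grasp; the last joint's range is limited). The gripper opens to 85 mm and grips with 20 to 120 N. Pads are 22 mm wide; open, the fingers measure 114 mm over their backs; the gripper's body (76 mm by 85 mm) begins 54 mm behind the grasp point. The pads swing forward as they close: fully open they stand 13 mm farther back than shut.
Start: joints at [-87.508, 21.807, 74.336, -0, 83.858, -12.336], TCP at [0.141, -0.532, 0.231] pointing down, gripper open.
Joint ranges: [-178.18, 178.18], [-50.72, 133.34], [12.68, 142.11], [-81.47, 261.47], [9.98, 163.14], [-165.26, 165.26]. Speed limits (degrees/s): [136.94, 136.94, 180, 180, 180, 180].

### API

Orientations are given as a 3x3 rotation matrix whose columns are the frame's x, y, z axes.
In Python, from rig import env, optics gives the robot as it stands.
- The arm moves only by the shell command python3 -m jog 'ROWS' [OPENING] [FORCE]. ROWS is JSON, a list of rows, each an object with "linear": the shift along the tool's x, y, z in units of 40 mm (1.0 is 40 mm), a list of three; "roll": the turn about the tool's z in units of 5 degrees (1.0 is 5 degrees). A call has 1 to 12 rows; each row shifts and turns the commanded pose from where the row before left it, along the tool's axes as they then stand; what a row does not reach is not made up. A row lasts 1/12 s, in which the tool goes at most 41.7 mm and 7.16 degrees, less where a joint would pass 70% of its speed; a pose out of reach is approached as far as the arm can. A call is refused whole if a number of a shift passes 1 or a number of a turn 1, either way. A call with a gripper value outside its range is refused whole. OPENING is the opening, from -1 (shut) to 1 (fully open), set as the call begins (- or left out, the last holds). The fingers move at their own pace and stop on an object; FORCE is the grip in N (left out, the last holds). Time passes only in rows, so rows that do not move let the fingers close. It gives the time, the measured TCP pose, the force, the opening and the grip force at its end, in the units of the state.
- env.observe(): the state, without advancing time (a new reading comes with each control period).
- optics.get_image(name): name is "scene" or "top" or "wrist"; returns the picture (480x640x3 uint8, red, green, blue); there is no depth.
- optics.calibration(name): a dict with "fov_y" (degrees; the focal length in pixels is half the picture's height over the tangent of half this angle, whatever the lens; pixels are square), "cx", "cy" (the principal point, pixels), "T" (4x4, takes a point from camera to world coordinates). Camera axes: x right, y down, z forward; pixel columns grow to the right and rows downward; lengths in m; the calibration is good to about 2 mm. A picture is of the moment at which its call begins: read the wrist's pose just before it. calibration takes no time and is no camera call; for the wrist camera it gives the pose at the moment of the call.
- env.close_job(): hands the job in; it is judged then, once.
The state is a dict: "time_s": time; "q": joint angles; "qvel": joint speeds; "joint_efforts": joint torques, N m; "position": TCP position; "tool_rot": TCP orientation; "ft_force": force on the tool from outside, world axes, zero at the start; "wrist_torque": the same for the moment, N m; "grip_width": finger opening in m; "gripper_force": force on a finger pad.
Only numpy, scipy, OpenCV 4.12 (cv2) and the standard library are available. Lean on these libraries where they do the work, as an engineer would, in place of code of your own. Each camera call takes 0.05 s, during which the arm holds its last target. There are 200 camera calls.

## Working session

There is one attempt and no reset: what is moved stays moved. The work goes in short steps, Python scripts to look and compute and a shell command to move; the robot and the scene stay as the last step left them, time stands still between calls to the robot, and variables do not carry over. Pictures are saved under pics/ and viewed, at most 10 in all, crops included, and the job is handed in when it is done.

```bash
mkdir -p pics
cat > h.py <<'E'
import numpy as np,cv2
from rig import env,optics
def snap(n,f):
    c=optics.calibration(n); im=optics.get_image(n); cv2.imwrite(f'pics/{f}.png',im[:,:,::-1]); np.savez(f'pics/{f}.npz',**{k:np.array(v) for k,v in c.items()}); return im,c
def ray(c,u,v):
    f=240/np.tan(np.radians(float(c['fov_y'])/2)); T=np.array(c['T'])
    d=T[:3,:3]@np.array([(u-float(c['cx']))/f,(v-float(c['cy']))/f,1]); return T[:3,3],d/np.linalg.norm(d)
def onz(c,u,v,z):
    o,d=ray(c,u,v); return o+d*(z-o[2])/d[2]
def tri(L):
    A=np.zeros((3,3));b=np.zeros(3);R=[ray(*l) for l in L]
    for o,d in R:
        P=np.eye(3)-np.outer(d,d);A+=P;b+=P@o
    x=np.linalg.solve(A,b); return x,[float(np.linalg.norm((np.eye(3)-np.outer(d,d))@(x-o))) for o,d in R]
def proj(c,p):
    T=np.array(c['T']);q=T[:3,:3].T@(np.array(p)-T[:3,3]);f=240/np.tan(np.radians(float(c['fov_y'])/2))
    return float(c['cx'])+f*q[0]/q[2],float(c['cy'])+f*q[1]/q[2]
E
python3 - <<'E'
from h import *
np.set_printoptions(precision=4,suppress=True)
print(env.observe())
for n in ['scene','top']:
    im,c=snap(n,n); print(n,c)
E
```

```text
{'time_s': 0.0, 'q': array([-87.5092,  21.8423,  74.385 ,  -0.001 ,  83.8568, -12.3359]), 'qvel': array([ 0.0028, -0.0466,  0.0003,  0.0335,  0.0407, -0.0258]), 'joint_efforts': array([  0.0001, -44.8455, -23.1275,  -0.0001,   0.0048,  -0.    ]), 'position': array([ 0.1407, -0.5314,  0.2307]), 'tool_rot': array([[ 0.9667,  0.2559, -0.0001],
       [ 0.2559, -0.9667,  0.0015],
       [ 0.0003, -0.0014, -1.    ]]), 'ft_force': array([ 1.0094, -0.4033,  0.0714]), 'wrist_torque': array([ 0.0299,  0.004 , -0.0054]), 'gripper_force': 0.0, 'grip_width': 0.08561162829035136}
scene {'fov_y': 50.48690688028125, 'cx': 314.75437443317225, 'cy': 241.48472943742357, 'T': array([[-0.7692,  0.3927, -0.5041,  1.0611],
       [ 0.639 ,  0.4755, -0.6046,  0.6537],
       [ 0.0023, -0.7872, -0.6167,  0.7535],
       [ 0.    ,  0.    ,  0.    ,  1.    ]])}
top {'fov_y': 43.090573081399675, 'cx': 327.82053930836395, 'cy': 239.62690093843992, 'T': array([[-0.0258, -0.9943,  0.1037,  0.3875],
       [-0.9997,  0.0253, -0.006 ,  0.0142],
       [ 0.0034, -0.1039, -0.9946,  1.4866],
       [ 0.    ,  0.    ,  0.    ,  1.    ]])}
```

View pics/scene.png

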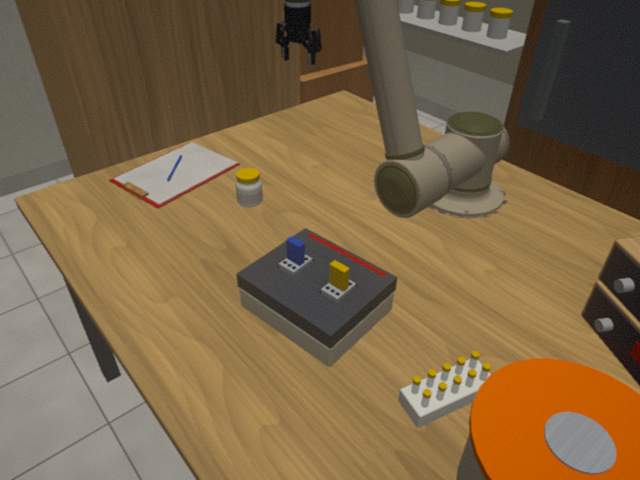

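View pics/top.png

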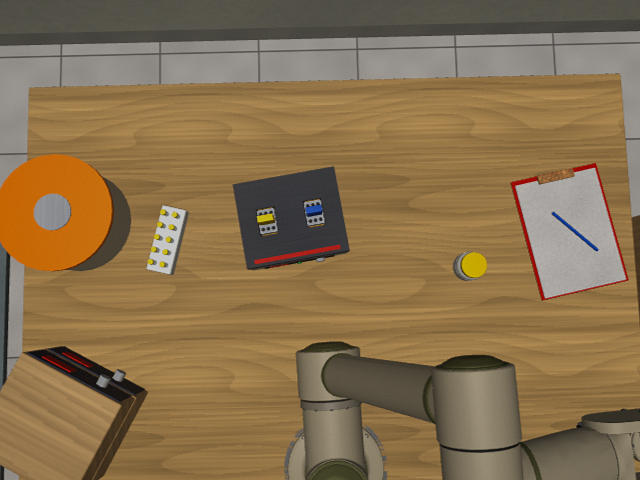

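The heater is ahead of the robot, its red stripe facing the base. The yellow tab is in the left (+y) well, near top (266,218) and scene (340,276). The blue tab is at top (314,211), the rack at (168,240) and the jar at (472,265). I'll enlarge both views.

Run:
```python
import cv2,numpy as np
a=cv2.imread('pics/top.png')[160:280,225:355]; b=cv2.imread('pics/scene.png')[225:365,230:405]
a=cv2.resize(a,(390,360),interpolation=cv2.INTER_CUBIC)
b=cv2.resize(b,(400,320),interpolation=cv2.INTER_CUBIC)
a=cv2.resize(cv2.imread('pics/top.png')[165:275,230:355],None,fx=5,fy=5,interpolation=cv2.INTER_CUBIC)
b=cv2.resize(cv2.imread('pics/scene.png')[225:345,235:400],None,fx=4.8,fy=4.8,interpolation=cv2.INTER_CUBIC)
cv2.imwrite('pics/topc.png',a);cv2.imwrite('pics/scenec.png',b);print(a.shape,b.shape)
```

```text
(550, 625, 3) (576, 792, 3)
```

View pics/topc.png

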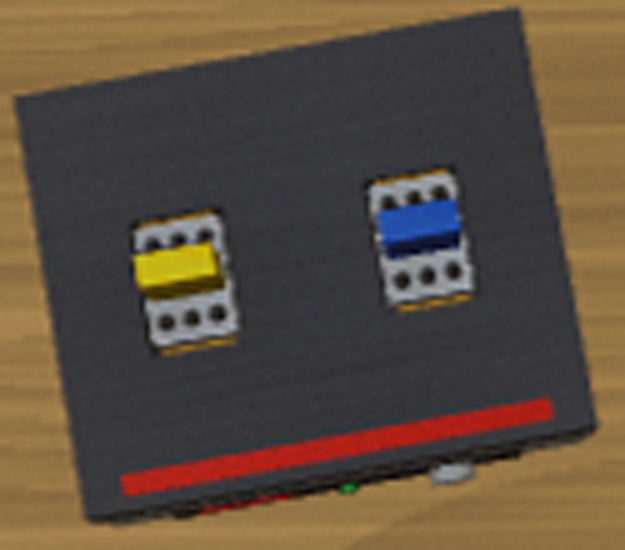

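View pics/scenec.png

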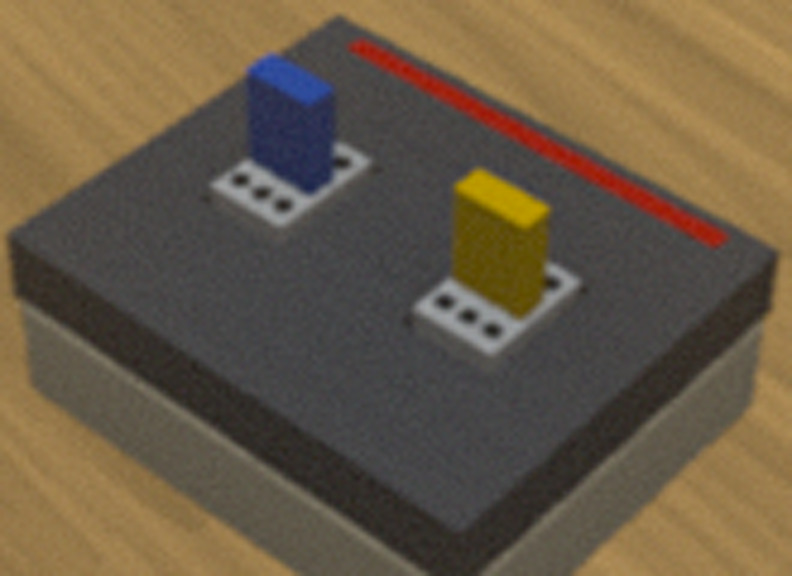

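Top crop: yellow tab top centre is at about (179,265), and the plate corners are at (15,98), (520,8), (595,425) and (85,522). Scene crop: tab top centre is at about (503,198), with the plate corners at (340,15), (10,237), (462,532) and (777,253).

Run:
```python
from h import *
np.set_printoptions(precision=4,suppress=True)
ct=np.load('pics/top.npz');cs=np.load('pics/scene.npz')
t=lambda u,v:(ct,230+u/5-.4,165+v/5-.4)
s=lambda u,v:(cs,235+u/4.8-.4,225+v/4.8-.4)
print('tab',tri([t(179,265),s(503,198)]))
print('blue',tri([t(418,221),s(291,79)]))
P=[]
for n,a,b in [('BL',(15,98),(462,532)),('BR',(520,8),(10,237)),('FR',(595,425),(340,15)),('FL',(85,522),(777,253))]:
    p=tri([t(*a),s(*b)]);P.append(p[0]);print(n,p)
BL,BR,FR,FL=P
print('centre',np.mean(P,0))
y=(BL+FL-BR-FR);x=(BL+BR-FL-FR)
print('yaw',np.degrees(np.arctan2(-y[0],y[1])),np.degrees(np.arctan2(x[1],x[0])),np.linalg.norm(x[:2])/2,np.linalg.norm(y[:2])/2)
o=env.observe()['tool_rot'];print('tool y yaw',np.degrees(np.arctan2(o[1,1],o[0,1])),'x',np.degrees(np.arctan2(o[1,0],o[0,0])))
```

```text
tab (array([0.579 , 0.144 , 0.1491]), [0.0009187378749965812, 0.0009187378749965971])
blue (array([0.5963, 0.037 , 0.1502]), [0.00030505618691621607, 0.00030505618691643074])
BL (array([0.6673, 0.2239, 0.0948]), [0.0005189069754085722, 0.0005189069754085973])
BR (array([ 0.7043, -0.0118,  0.0934]), [0.0005238117913723147, 0.0005238117913722946])
FR (array([ 0.5082, -0.0413,  0.0959]), [6.954594468618434e-05, 6.954594468620796e-05])
FL (array([0.4704, 0.1932, 0.0926]), [0.0006985203822085994, 0.0006985203822086369])
centre [0.5875 0.091  0.0942]
yaw 9.043951810456766 8.70894800491196 0.19878076225751978 0.2380693740670095
tool y yaw -75.17251175267803 x 14.827467801920479
```

```bash
python3 -m jog '[{"linear":[0,0,0],"roll":0.6},{"linear":[0,0,0],"roll":0.58},{"linear":[0.67,-0.74,0],"roll":0},{"linear":[0.67,-0.74,0],"roll":0},{"linear":[0.67,-0.74,0],"roll":0},{"linear":[0.67,-0.74,0],"roll":0},{"linear":[0.67,-0.74,0],"roll":0},{"linear":[0.67,-0.74,0],"roll":0},{"linear":[0.67,-0.74,0],"roll":0},{"linear":[0.67,-0.74,0],"roll":0},{"linear":[0.67,-0.74,0],"roll":0},{"linear":[0.67,-0.74,0],"roll":0}]' 1
python3 -m jog '[{"linear":[0.67,-0.74,0],"roll":0},{"linear":[0.67,-0.74,0],"roll":0},{"linear":[0.67,-0.74,0],"roll":0},{"linear":[0.67,-0.74,0],"roll":0},{"linear":[0.67,-0.74,0],"roll":0},{"linear":[0.67,-0.74,0],"roll":0},{"linear":[0.67,-0.74,0],"roll":0},{"linear":[0.67,-0.74,0],"roll":0},{"linear":[0,0,0],"roll":0},{"linear":[0,0,0],"roll":0}]'
python3 - <<'E'
from h import *
np.set_printoptions(precision=4,suppress=True)
im,c=snap('wrist','w1'); o=env.observe(); print(o['position'],o['tool_rot'],o['q'])
print(c); print(proj(c,[.579,.1445,.15]),proj(c,[.5963,.037,.15]))
E
```

```text
time_s: 1.1
position: [0.3601, -0.1958, 0.2313]
tool_rot: [[0.988, 0.155, 0.0], [0.155, -0.988, 0.0], [0.0, -0.0, -1.0]]
ft_force: [0.6, -1.7, 0.1]
grip_width: 0.0854
gripper_force: 0.0
time_s: 1.93
position: [0.5348, 0.0711, 0.2305]
tool_rot: [[0.987, 0.158, -0.001], [0.158, -0.987, 0.0], [-0.001, -0.0, -1.0]]
ft_force: [-0.5, -0.6, 0.2]
grip_width: 0.0853
gripper_force: 0.0
[0.5344 0.0699 0.2307] [[ 0.9877  0.1565 -0.0014]
 [ 0.1565 -0.9877 -0.0002]
 [-0.0014 -0.0001 -1.    ]] [-5.1356 20.7542 76.1007 -0.0161 83.2253 75.8605]
{'fov_y': 58.67430884975588, 'cx': 313.2107822460961, 'cy': 241.1726122746653, 'T': array([[ 0.1593, -0.9492, -0.2715,  0.6034],
       [-0.9872, -0.1529, -0.0447,  0.0819],
       [ 0.0009,  0.2752, -0.9614,  0.3726],
       [ 0.    ,  0.    ,  0.    ,  1.    ]])}
(np.float64(184.03307642495622), np.float64(147.68075493968436)) (np.float64(397.4763734900166), np.float64(147.76295358633803))
```

View pics/w1.png

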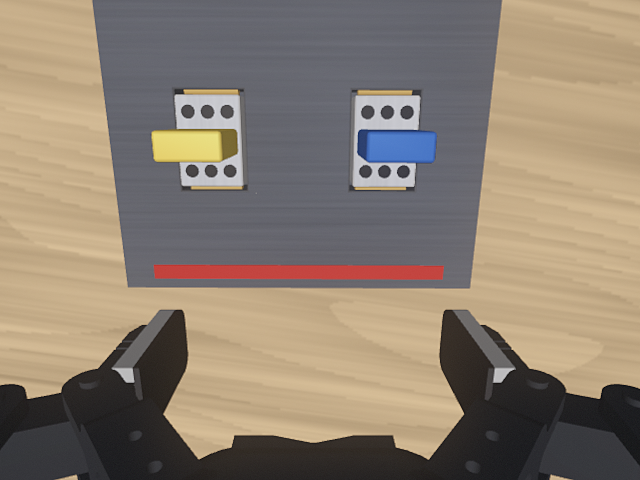

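Wrist view: the yellow tab top is centred at about (187.5,146) against a predicted (184,147.7). The blue one is 4 px right of its prediction too, so I take the tab at about y=0.1435. The red stripe is level, so the yaw is right. Now I move above the tab with the jaws closing along y, so the tab can pivot between the pads.

```bash
python3 -m jog '[{"linear":[0.46,-0.55,0],"roll":0},{"linear":[0.46,-0.55,0],"roll":0},{"linear":[0.46,-0.55,0],"roll":0},{"linear":[0,0,0.7],"roll":0},{"linear":[0,0,0],"roll":0},{"linear":[0,0,0],"roll":0}]'
python3 - <<'E'
from h import *
np.set_printoptions(precision=4,suppress=True)
im,c=snap('wrist','w2'); o=env.observe(); print(o['position'],o['tool_rot'])
print(proj(c,[.579,.1445,.15]),proj(c,o['position']))
E
```

```text
time_s: 2.48
position: [0.578, 0.142, 0.2026]
tool_rot: [[0.988, 0.154, -0.004], [0.154, -0.988, -0.0], [-0.004, -0.0, -1.0]]
ft_force: [0.1, -0.3, 1.1]
grip_width: 0.0856
gripper_force: 0.0
[0.5785 0.1419 0.2039] [[ 0.9881  0.1536 -0.0008]
 [ 0.1536 -0.9881 -0.0003]
 [-0.0008  0.0002 -1.    ]]
(np.float64(307.5786499080506), np.float64(265.44668899670324)) (np.float64(312.66939625057375), np.float64(317.15740452452565))
```

View pics/w2.png

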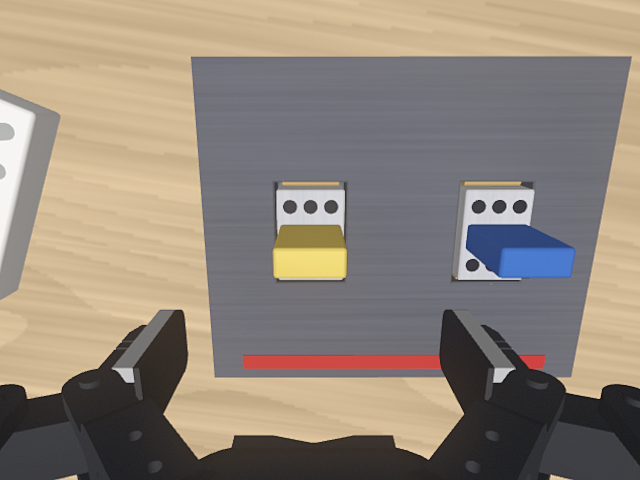

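Tab top is centred at about (310,263), roughly 1.3 mm off in each of x and y. I correct that, descend and close.

```bash
python3 -m jog '[{"linear":[0.05,-0.03,0.5],"roll":0},{"linear":[0,0,0.6],"roll":0},{"linear":[0,0,0.6],"roll":0},{"linear":[0,0,0.5],"roll":0},{"linear":[0,0,0],"roll":0},{"linear":[0,0,0],"roll":0}]'
python3 -m jog '[{"linear":[0,0,0],"roll":0},{"linear":[0,0,0],"roll":0},{"linear":[0,0,0],"roll":0},{"linear":[0,0,0],"roll":0},{"linear":[0,0,0],"roll":0},{"linear":[0,0,0],"roll":0},{"linear":[0,0,0],"roll":0},{"linear":[0,0,0],"roll":0},{"linear":[0,0,0],"roll":0},{"linear":[0,0,0],"roll":0}]' -1 45
```

```text
time_s: 3.03
position: [0.5809, 0.1439, 0.1165]
tool_rot: [[0.988, 0.154, 0.0], [0.154, -0.988, -0.0], [0.0, 0.0, -1.0]]
ft_force: [0.1, 0.2, 2.0]
grip_width: 0.0855
gripper_force: 0.0
time_s: 3.87
position: [0.5813, 0.1447, 0.1165]
tool_rot: [[0.988, 0.155, 0.002], [0.155, -0.988, -0.0], [0.002, 0.001, -1.0]]
ft_force: [-0.4, -0.7, 5.7]
grip_width: 0.0352
gripper_force: 45.0
```

```bash
python3 -m jog '[{"linear":[0.03,0,-0.01],"roll":0},{"linear":[0.03,0,-0.01],"roll":0},{"linear":[0.03,0,-0.01],"roll":0},{"linear":[0.03,0,-0.01],"roll":0},{"linear":[0.02,0,-0.01],"roll":0},{"linear":[0,0,0],"roll":0}]'
python3 - <<'E'
from h import *
np.set_printoptions(precision=4,suppress=True)
im,c=snap('wrist','w3');o=env.observe();print(o['position'],o['ft_force'],o['wrist_torque'])
s,_=snap('scene','s3')
a=cv2.resize(im[100:340,200:440,::-1],(400,400)); b=cv2.resize(s[225:325,290:390,::-1],(400,400),interpolation=cv2.INTER_CUBIC)
cv2.imwrite('pics/c3.png',np.hstack([a,b]))
E
```

```text
time_s: 4.37
position: [0.5842, 0.1452, 0.1167]
tool_rot: [[0.988, 0.155, -0.006], [0.155, -0.988, -0.001], [-0.006, 0.0, -1.0]]
ft_force: [-9.6, -4.7, 3.6]
grip_width: 0.0354
gripper_force: 45.0
[0.5842 0.1452 0.1166] [-9.5866 -4.2516  4.8314] [-0.8653  1.6238 -0.0273]
```

View pics/c3.png

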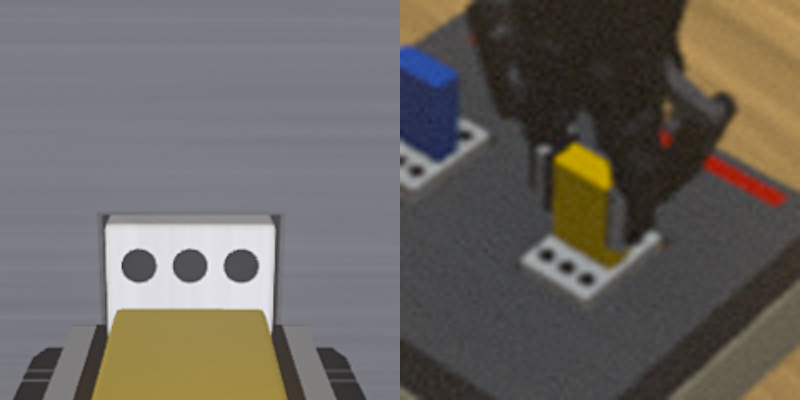

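The block is tilting a little to the back, and the arm is compliant: about 3 mm reached of 5.6 commanded. I'll write a tilt, rise and heater-edge estimator from wrist image rows.

```bash
cat > est.py <<'E'
from h import *
from scipy.optimize import least_squares
yaw=np.radians(8.9);X=np.array([np.cos(yaw),np.sin(yaw),0]);Y=np.array([-np.sin(yaw),np.cos(yaw),0])
C0=np.array([.5875,.0907,0]); B0=C0+.055*Y
def col(im,u): return np.median(im[:,int(u)-2:int(u)+3].astype(float),axis=1)
def cross(s,i0,i1,lev,up):
    for i in range(i0,i1):
        a,b=s[i],s[i+1]
        if (up and a<lev<=b) or (not up and a>lev>=b): return i+(lev-a)/(b-a),i+1
    return None,i0
def est(im,c,dbg=False):
    u=proj(c,B0+.0065*Y+np.array([0,0,.1]))[0]   # between holes
    p=col(im,u); g=p.mean(1); yel=p[:,0]-p[:,2]
    vt=int(proj(c,B0+.05*X+[0,0,.094])[1])
    e1,i=cross(g,vt,479,190,True)
    e2,i=cross(yel,i,479,60,True)
    e3,i=cross(g,i+5,479,165,True)
    e4,i=cross(yel,i,479,60,False)
    he,_=cross(p[:,0]-p[:,2],0,vt,35,False)
    if dbg: print([e1,e2,e3,e4,he])
    if he is not None:
        h=onz(c,u,he,.094); hx=(h-C0)@X
    else: hx=None
    pts=[((.028,.034),e1),((.008,.034),e2),((.008,.084),e3)]
    if e4 is not None: pts.append(((-.008,.084),e4))
    def res(q):
        x,z,t=q;r=[]
        for (a,b),e in pts:
            # positive t = top towards +x ; pivot: block underside centre
            P=B0+(x+a*np.cos(t)+b*np.sin(t))*X+np.array([0,0,.066+z-a*np.sin(t)+b*np.cos(t)])
            r.append(proj(c,P+.0065*Y)[1]-e)
        return r
    s=least_squares(res,[0,0,0],x_scale=[.001,.001,.01])
    return dict(x_mm=round(s.x[0]*1e3,2),z_mm=round(s.x[1]*1e3,2),tilt=round(s.x[2],3),res=np.round(s.fun,1),heater_back=None if hx is None else round(hx*1e3,1))
def now(tag):
    im,c=snap('wrist',tag); o=env.observe()
    print(est(im,c,True)); print(np.round(o['position'],4),np.round(o['ft_force'],1),'bx',np.round((o['position']-B0)@X*1e3,1),'t',o['time_s'])
if __name__=='__main__':
    for f in ['w1','w2','w3']:
        im=cv2.imread(f'pics/{f}.png')[:,:,::-1]; print(f,est(im,np.load(f'pics/{f}.npz'),True))
    for f in ['w2','w3']:
        im=cv2.imread(f'pics/{f}.png')[:,:,::-1]; c=np.load(f'pics/{f}.npz');u=proj(c,B0+.0065*Y+np.array([0,0,.1]))[0]
        p=col(im,u); print(f,u,[tuple(int(v) for v in p[i]) for i in range(40,330,5)])
E
python3 est.py
```

```text
[np.float64(94.9375), np.float64(128.7128712871287), np.float64(161.734375), np.float64(188.73333333333332), None]
w1 {'x_mm': np.float64(11.46), 'z_mm': np.float64(-0.31), 'tilt': np.float64(-0.318), 'res': array([ 0.3, -0.4, -0.3,  0.3]), 'heater_back': None}
[np.float64(189.9261744966443), np.float64(224.60759493670886), np.float64(248.43103448275863), np.float64(277.52777777777777), np.float64(56.12068965517241)]
w2 {'x_mm': np.float64(-1.17), 'z_mm': np.float64(-6.28), 'tilt': np.float64(0.001), 'res': array([ 0.9, -0.9, -0.7,  0.7]), 'heater_back': np.float64(100.5)}
[np.float64(234.55555555555554), np.float64(285.4222222222222), np.float64(346.10526315789474), np.float64(392.37606837606836), np.float64(41.666666666666664)]
w3 {'x_mm': np.float64(1.77), 'z_mm': np.float64(-2.25), 'tilt': np.float64(0.019), 'res': array([ 1.4, -1.6, -0.8,  0.9]), 'heater_back': np.float64(100.7)}
w2 296.7256732030893 [(207, 182, 146), (202, 178, 142), (203, 179, 143), (207, 183, 146), (115, 114, 121), (118, 117, 125), (116, 116, 124), (117, 118, 125), (116, 117, 125), (115, 116, 124), (113, 114,
[... 1097 characters left out ...]
 124, 133), (122, 123, 133), (126, 128, 136), (122, 123, 134), (124, 125, 135), (123, 124, 134), (122, 124, 133), (121, 122, 132), (121, 123, 132), (123, 125, 134), (121, 122, 132), (124, 126, 135), (124, 125, 135), (122, 123, 133), (125, 126, 136), (124, 125, 135), (126, 127, 136), (125, 126, 135), (124, 125, 135), (123, 124, 133), (123, 125, 134), (124, 126, 135), (141, 139, 140), (207, 205, 206), (220, 221, 226), (221, 221, 227), (221, 221, 227), (222, 222, 227), (196, 196, 202), (221, 222, 227), (220, 220, 226), (220, 221, 226), (220, 221, 226), (180, 171, 139), (155, 136, 76), (154, 136, 75), (154, 136, 73), (156, 136, 72), (156, 137, 72), (156, 136, 70), (157, 137, 70), (157, 138, 69)]
```

The heater is unmoved (back edge 100.5 → 100.7 mm) and the tilt is only about 0.02 so far. I push further to the back.

```bash
python3 -m jog '[{"linear":[0.04,0,-0.01],"roll":0},{"linear":[0.04,0,-0.01],"roll":0},{"linear":[0.03,0,-0.01],"roll":0},{"linear":[0,0,0],"roll":0}]'
python3 -c "
from est import *
now('w4')"
```

```text
time_s: 4.8
position: [0.587, 0.1457, 0.1176]
tool_rot: [[0.988, 0.155, -0.01], [0.155, -0.988, -0.002], [-0.011, 0.0, -1.0]]
ft_force: [-15.6, -5.1, 6.2]
grip_width: 0.036
gripper_force: 45.5
[np.float64(238.91970802919707), np.float64(289.6666666666667), np.float64(346.46153846153845), np.float64(393.4033613445378), np.float64(50.42857142857143)]
{'x_mm': np.float64(1.15), 'z_mm': np.float64(-1.71), 'tilt': np.float64(0.056), 'res': array([ 1.4, -1.5, -0.8,  0.9]), 'heater_back': np.float64(100.6)}
[0.587  0.1457 0.1176] [-16.   -4.9   6.9] bx 8.0 t 4.85
```

```bash
python3 -m jog '[{"linear":[0.04,0,-0.02],"roll":0},{"linear":[0.04,0,-0.02],"roll":0},{"linear":[0.02,0,0],"roll":0},{"linear":[0,0,0],"roll":0}]'
python3 -c "
from est import *
now('w5')"
```

```text
time_s: 5.18
position: [0.5892, 0.1462, 0.118]
tool_rot: [[0.988, 0.155, -0.016], [0.155, -0.988, -0.003], [-0.016, 0.0, -1.0]]
ft_force: [-20.9, -5.9, 4.3]
grip_width: 0.0354
gripper_force: 46.0
[np.float64(240.672131147541), np.float64(291.51162790697674), np.float64(346.6341463414634), np.float64(393.92424242424244), np.float64(53.41818181818182)]
{'x_mm': np.float64(1.79), 'z_mm': np.float64(-1.14), 'tilt': np.float64(0.075), 'res': array([ 1.4, -1.6, -0.8,  0.9]), 'heater_back': np.float64(101.7)}
[0.5892 0.1461 0.118 ] [-21.5  -7.1   4.4] bx 10.2 t 5.2333
```

```bash
python3 -m jog '[{"linear":[0,0,-0.03],"roll":0},{"linear":[0,0,-0.03],"roll":0},{"linear":[0,0,-0.02],"roll":0},{"linear":[0,0,0],"roll":0}]' -1 30
python3 -c "
from est import *
now('w6')"
```

```text
time_s: 5.57
position: [0.5909, 0.1468, 0.1184]
tool_rot: [[0.988, 0.154, -0.013], [0.154, -0.988, -0.0], [-0.013, -0.002, -1.0]]
ft_force: [-4.5, -1.6, -22.4]
grip_width: 0.0353
gripper_force: 42.6
[np.float64(239.9185185185185), np.float64(290.6666666666667), np.float64(346.56410256410254), np.float64(393.59139784946234), np.float64(51.29333333333334)]
{'x_mm': np.float64(4.31), 'z_mm': np.float64(-0.96), 'tilt': np.float64(0.065), 'res': array([ 1.4, -1.6, -0.8,  0.9]), 'heater_back': np.float64(104.4)}
[0.591  0.1468 0.1185] [ -5.1  -1.6 -21.5] bx 12.2 t 5.6167
```

Lifting while pushing made the heater creep about 3 mm, so I ease the lift and lower the grip so the tab pivots more easily. Then I rock to the front.

```bash
python3 -m jog '[{"linear":[0,0,0.04],"roll":0},{"linear":[-0.04,0,0.02],"roll":0},{"linear":[-0.04,0,0],"roll":0},{"linear":[-0.04,0,0],"roll":0},{"linear":[-0.04,0,0],"roll":0},{"linear":[-0.04,0,0],"roll":0},{"linear":[-0.04,0,0],"roll":0},{"linear":[0,0,0],"roll":0}]' -1 22
python3 -c "
from est import *
now('w7')"
```

```text
time_s: 6.28
position: [0.585, 0.1454, 0.1202]
tool_rot: [[0.988, 0.156, -0.0], [0.156, -0.988, -0.0], [-0.0, 0.0, -1.0]]
ft_force: [2.1, 0.2, -23.9]
grip_width: 0.0353
gripper_force: 42.5
[np.float64(239.5742574257426), np.float64(289.87179487179486), np.float64(346.95238095238096), np.float64(393.8955223880597), np.float64(39.38181818181818)]
{'x_mm': np.float64(-0.51), 'z_mm': np.float64(0.62), 'tilt': np.float64(0.044), 'res': array([ 1.2, -1.4, -0.7,  0.8]), 'heater_back': np.float64(103.1)}
[0.5851 0.1453 0.1204] [  1.7  -1.4 -23.7] bx 6.1 t 6.3333
```

```bash
python3 -m jog '[{"linear":[0,0,0.03],"roll":0},{"linear":[-0.04,0,0.02],"roll":0},{"linear":[-0.04,0,0],"roll":0},{"linear":[-0.04,0,0],"roll":0},{"linear":[-0.04,0,0],"roll":0},{"linear":[0,0,0],"roll":0}]'
python3 -c "
from est import *
now('w8')"
```

```text
time_s: 6.83
position: [0.5795, 0.1446, 0.1196]
tool_rot: [[0.988, 0.156, 0.003], [0.156, -0.988, 0.0], [0.003, 0.0, -1.0]]
ft_force: [5.5, 2.1, -20.8]
grip_width: 0.0354
gripper_force: 42.7
[np.float64(219.97435897435898), np.float64(288.85897435897436), np.float64(347.0882352941176), np.float64(393.8939393939394), np.float64(34.10344827586207)]
{'x_mm': np.float64(3.11), 'z_mm': np.float64(13.92), 'tilt': np.float64(0.038), 'res': array([ 7.5, -8.5, -3.8,  4.6]), 'heater_back': np.float64(99.3)}
[0.5796 0.1446 0.1196] [  4.7   2.3 -19.6] bx 0.5 t 6.8833
```

The heater slid forward with the block: 20 N of lift unloads its feet. I remove the lift before continuing and fix the edge search.

```bash
python3 - <<'E'
s=open('est.py').read()
s=s.replace("    e1,i=cross(g,vt,479,190,True)\n    e2,i=cross(yel,i,479,60,True)\n","""    i1,i=cross(g,vt,479,190,True)
    e2,i=cross(np.where((g<170)&(p[:,2]<110),yel,0),int(i)+15,479,60,True)
    k=int(e2)-6
    while k>vt and g[k]>160 and yel[k]<30: k-=1
    e1=k+(190-g[k])/(g[k+1]-g[k]) if g[k]<190<g[k+1] else k+.5
""")
open('est.py','w').write(s)
E
python3 est.py | grep x_mm
python3 -m jog '[{"linear":[0,0,0.03],"roll":0},{"linear":[0,0,0.03],"roll":0},{"linear":[0,0,0],"roll":0}]'
python3 -c "
from est import *
im=cv2.imread('pics/w8.png')[:,:,::-1]; print(est(im,np.load('pics/w8.npz'),True))
now('w9')"
```

```text
w1 {'x_mm': np.float64(11.49), 'z_mm': np.float64(-0.4), 'tilt': np.float64(-0.319), 'res': array([ 0.3, -0.4, -0.3,  0.3]), 'heater_back': None}
w2 {'x_mm': np.float64(-23.25), 'z_mm': np.float64(-88.01), 'tilt': np.float64(-0.071), 'res': array([-4.3,  4.6,  3.9, -4.2]), 'heater_back': np.float64(100.5)}
w3 {'x_mm': np.float64(2.17), 'z_mm': np.float64(-1.21), 'tilt': np.float64(0.022), 'res': array([ 1.8, -2.1, -1. ,  1.2]), 'heater_back': np.float64(100.7)}
time_s: 7.13
position: [0.5804, 0.1447, 0.1193]
tool_rot: [[0.988, 0.156, 0.006], [0.156, -0.988, 0.0], [0.006, 0.001, -1.0]]
ft_force: [3.3, 2.7, 3.9]
grip_width: 0.0355
gripper_force: 45.5
[237.5, np.float64(288.84507042253523), np.float64(347.0882352941176), np.float64(393.8939393939394), np.float64(34.10344827586207)]
{'x_mm': np.float64(-4.54), 'z_mm': np.float64(1.03), 'tilt': np.float64(0.032), 'res': array([ 1.5, -1.7, -0.9,  1. ]), 'heater_back': np.float64(99.3)}
[np.float64(238.808), np.float64(289.6818181818182), np.float64(347.11764705882354), np.float64(393.8939393939394), np.float64(37.298701298701296)]
{'x_mm': np.float64(-4.35), 'z_mm': np.float64(0.06), 'tilt': np.float64(0.034), 'res': array([ 1.4, -1.6, -0.8,  0.9]), 'heater_back': np.float64(99.3)}
[0.5804 0.1447 0.1193] [2.1 1.9 7.1] bx 1.3 t 7.1833
```

```bash
python3 -m jog '[{"linear":[-0.05,0,0],"roll":0},{"linear":[-0.05,0,0],"roll":0},{"linear":[-0.05,0,0],"roll":0},{"linear":[-0.05,0,0],"roll":0},{"linear":[0,0,0],"roll":0}]'
python3 -c "
from est import *
now('w10')"
```

```text
time_s: 7.6
position: [0.5757, 0.1436, 0.1207]
tool_rot: [[0.988, 0.154, 0.016], [0.154, -0.988, 0.002], [0.016, 0.001, -1.0]]
ft_force: [14.8, 4.5, 7.4]
grip_width: 0.0352
gripper_force: 46.1
[232.5, np.float64(284.6818181818182), np.float64(347.2631578947368), np.float64(393.1954022988506), np.float64(24.558139534883722)]
{'x_mm': np.float64(-4.25), 'z_mm': np.float64(3.12), 'tilt': np.float64(-0.014), 'res': array([ 1.8, -2.1, -1. ,  1.2]), 'heater_back': np.float64(99.3)}
[0.5757 0.1436 0.1207] [13.6  4.5  8.1] bx -3.5 t 7.65
```

```bash
python3 -m jog '[{"linear":[-0.05,0,0],"roll":0},{"linear":[-0.05,0,0],"roll":0},{"linear":[-0.05,0,0],"roll":0},{"linear":[-0.05,0,0],"roll":0},{"linear":[0,0,0],"roll":0}]'
python3 -c "
from est import *
now('w11')"
```

```text
time_s: 8.07
position: [0.5702, 0.1427, 0.1217]
tool_rot: [[0.988, 0.155, 0.022], [0.155, -0.988, 0.002], [0.022, 0.001, -1.0]]
ft_force: [23.7, 7.6, 9.0]
grip_width: 0.0354
gripper_force: 46.7
[np.float64(227.82644628099175), np.float64(278.7792207792208), np.float64(346.5263157894737), np.float64(391.36752136752136), np.float64(15.071428571428571)]
{'x_mm': np.float64(-5.77), 'z_mm': np.float64(3.64), 'tilt': np.float64(-0.065), 'res': array([ 1.4, -1.6, -0.8,  0.9]), 'heater_back': np.float64(97.4)}
[0.5702 0.1427 0.1217] [22.5  6.5  7.4] bx -9.1 t 8.1167
```

```bash
python3 -m jog '[{"linear":[0,0,0.03],"roll":0},{"linear":[-0.04,0,0.01],"roll":0},{"linear":[-0.05,0,0],"roll":0},{"linear":[-0.02,0,0],"roll":0},{"linear":[0,0,0],"roll":0}]'
python3 -c "
from est import *
now('w12')"
```

```text
time_s: 8.53
position: [0.5685, 0.1424, 0.122]
tool_rot: [[0.988, 0.154, 0.03], [0.154, -0.988, 0.004], [0.03, 0.001, -1.0]]
ft_force: [30.0, 9.9, 13.1]
grip_width: 0.0356
gripper_force: 47.3
[225.5, np.float64(277.75949367088606), np.float64(346.2), np.float64(391.1931818181818), np.float64(13.11864406779661)]
{'x_mm': np.float64(-5.75), 'z_mm': np.float64(5.54), 'tilt': np.float64(-0.076), 'res': array([ 1.7, -2. , -1. ,  1.2]), 'heater_back': np.float64(96.9)}
[0.5686 0.1425 0.122 ] [30.9 10.3 14.5] bx -10.7 t 8.5833
```

Front tilt reached about -0.076. I unload and regrip at 20 N, so the tab pivots more easily between the pads and shoves the heater less.

```bash
python3 -m jog '[{"linear":[0.08,0,-0.02],"roll":0},{"linear":[0.08,0,-0.02],"roll":0},{"linear":[0.05,0,0],"roll":0},{"linear":[0,0,0],"roll":0}]'
python3 -m jog '[{"linear":[0,0,0],"roll":0},{"linear":[0,0,0],"roll":0},{"linear":[0,0,0],"roll":0}]' 0.05 20
python3 -m jog '[{"linear":[0,0,0],"roll":0},{"linear":[0,0,0],"roll":0},{"linear":[0,0,0],"roll":0},{"linear":[0,0,0],"roll":0}]' -1 20
python3 -c "
from est import *
now('w13')"
```

```text
time_s: 8.92
position: [0.5702, 0.1428, 0.1211]
tool_rot: [[0.988, 0.155, 0.011], [0.155, -0.988, 0.001], [0.011, 0.001, -1.0]]
ft_force: [3.9, 2.6, 18.7]
grip_width: 0.0351
gripper_force: 47.8
time_s: 9.17
position: [0.5665, 0.1424, 0.1169]
tool_rot: [[0.988, 0.155, -0.001], [0.155, -0.988, -0.0], [-0.001, 0.0, -1.0]]
ft_force: [0.0, -0.3, -0.6]
grip_width: 0.0449
gripper_force: 0.0
time_s: 9.5
position: [0.5669, 0.1424, 0.1166]
tool_rot: [[0.988, 0.155, -0.0], [0.155, -0.988, -0.0], [-0.0, 0.0, -1.0]]
ft_force: [0.2, -2.1, 1.6]
grip_width: 0.0358
gripper_force: 22.5
[np.float64(214.9075630252101), np.float64(268.6666666666667), np.float64(337.6388888888889), np.float64(384.353982300885), np.float64(0.3037974683544304)]
{'x_mm': np.float64(-3.72), 'z_mm': np.float64(3.16), 'tilt': np.float64(-0.055), 'res': array([ 1.7, -1.9, -0.9,  1.1]), 'heater_back': np.float64(96.5)}
[0.5669 0.1425 0.1166] [-1.6 -2.2  3.4] bx -12.4 t 9.55
```

```bash
python3 -m jog '[{"linear":[0.05,0,-0.01],"roll":0},{"linear":[0.05,0,-0.01],"roll":0},{"linear":[0.05,0,-0.01],"roll":0},{"linear":[0.05,0,-0.01],"roll":0},{"linear":[0.05,0,-0.01],"roll":0},{"linear":[0.05,0,-0.01],"roll":0},{"linear":[0,0,0],"roll":0}]'
python3 -c "
from est import *
now('w14')"
```

```text
time_s: 10.13
position: [0.5765, 0.1441, 0.1187]
tool_rot: [[0.988, 0.156, -0.007], [0.156, -0.988, -0.001], [-0.007, 0.0, -1.0]]
ft_force: [-12.7, -5.4, 7.8]
grip_width: 0.0359
gripper_force: 23.8
[np.float64(226.96323529411765), np.float64(279.6741573033708), np.float64(339.45714285714286), np.float64(388.37931034482756), np.float64(31.2987012987013)]
{'x_mm': np.float64(-2.18), 'z_mm': np.float64(4.16), 'tilt': np.float64(0.028), 'res': array([ 1.4, -1.6, -0.7,  0.9]), 'heater_back': np.float64(96.5)}
[0.5764 0.1441 0.1187] [-12.5  -4.9   7.9] bx -2.7 t 10.1833
```

```bash
python3 -m jog '[{"linear":[0.05,0,-0.02],"roll":0},{"linear":[0.05,0,-0.02],"roll":0},{"linear":[0.05,0,-0.02],"roll":0},{"linear":[0.05,0,-0.01],"roll":0},{"linear":[0.02,0,0],"roll":0},{"linear":[0,0,0],"roll":0}]'
python3 -c "
from est import *
now('w15')"
```

```text
time_s: 10.68
position: [0.5825, 0.1453, 0.1201]
tool_rot: [[0.988, 0.156, -0.014], [0.156, -0.988, -0.002], [-0.015, -0.0, -1.0]]
ft_force: [-22.2, -6.4, 5.5]
grip_width: 0.0355
gripper_force: 23.8
[np.float64(234.78688524590163), np.float64(287.75949367088606), np.float64(341.27272727272725), np.float64(391.258064516129), np.float64(45.31645569620253)]
{'x_mm': np.float64(-1.77), 'z_mm': np.float64(5.62), 'tilt': np.float64(0.088), 'res': array([ 1.5, -1.7, -0.8,  1. ]), 'heater_back': np.float64(98.0)}
[0.5824 0.1453 0.1201] [-20.7  -6.6   4.5] bx 3.4 t 10.7333
```

Back rock reached 0.088, with little heater motion. Now the front rock with a little lift.

```bash
python3 -m jog '[{"linear":[-0.06,0,0],"roll":0},{"linear":[-0.06,0,0],"roll":0},{"linear":[-0.06,0,-0.01],"roll":0},{"linear":[-0.05,0,-0.01],"roll":0},{"linear":[-0.05,0,-0.01],"roll":0},{"linear":[-0.05,0,-0.02],"roll":0},{"linear":[-0.05,0,-0.01],"roll":0},{"linear":[-0.05,0,-0.01],"roll":0},{"linear":[0,0,0],"roll":0}]'
python3 -c "
from est import *
now('w16')"
```

```text
time_s: 11.48
position: [0.5707, 0.1433, 0.1244]
tool_rot: [[0.988, 0.155, 0.001], [0.155, -0.988, 0.0], [0.001, -0.0, -1.0]]
ft_force: [5.4, 0.6, -18.8]
grip_width: 0.0356
gripper_force: 22.6
[np.float64(224.97692307692307), np.float64(277.6521739130435), np.float64(340.3333333333333), np.float64(387.8805970149254), np.float64(14.285714285714286)]
{'x_mm': np.float64(-6.04), 'z_mm': np.float64(9.09), 'tilt': np.float64(-0.006), 'res': array([ 1.5, -1.7, -0.8,  1. ]), 'heater_back': np.float64(97.8)}
[0.5708 0.1433 0.1244] [  5.4   1.2 -18.7] bx -8.4 t 11.5333
```

```bash
python3 -m jog '[{"linear":[-0.02,0,0.03],"roll":0},{"linear":[-0.05,0,0.02],"roll":0},{"linear":[-0.05,0,0],"roll":0},{"linear":[-0.05,0,0],"roll":0},{"linear":[-0.05,0,0],"roll":0},{"linear":[-0.05,0,0],"roll":0},{"linear":[0,0,0],"roll":0}]'
python3 -c "
from est import *
now('w17')"
```

```text
time_s: 12.12
position: [0.5643, 0.1422, 0.1262]
tool_rot: [[0.988, 0.155, 0.015], [0.155, -0.988, 0.002], [0.015, 0.0, -1.0]]
ft_force: [14.0, 4.2, -3.1]
grip_width: 0.0355
gripper_force: 23.7
[215.5, np.float64(268.7692307692308), np.float64(339.0571428571429), np.float64(385.18390804597703), None]
{'x_mm': np.float64(-5.45), 'z_mm': np.float64(12.35), 'tilt': np.float64(-0.08), 'res': array([ 1.6, -1.9, -0.9,  1.1]), 'heater_back': None}
[0.5643 0.1422 0.1262] [13.4  3.3 -3.1] bx -14.9 t 12.1667
```

```bash
python3 -m jog '[{"linear":[-0.05,0,0],"roll":0},{"linear":[-0.03,0,0],"roll":0},{"linear":[0,0,0],"roll":0}]'
python3 -c "
from est import *
now('w18')"
python3 -m jog '[{"linear":[0.06,0,0],"roll":0},{"linear":[0.06,0,0],"roll":0},{"linear":[0.06,0,0],"roll":0},{"linear":[0.06,0,0],"roll":0},{"linear":[0.05,0,0],"roll":0},{"linear":[0.05,0,0],"roll":0},{"linear":[0.05,0,0],"roll":0},{"linear":[0.05,0,0],"roll":0},{"linear":[0.04,0,0],"roll":0},{"linear":[0,0,0],"roll":0}]'
python3 -c "
from est import *
now('w19')"
```

```text
time_s: 12.42
position: [0.5611, 0.1417, 0.1268]
tool_rot: [[0.988, 0.155, 0.015], [0.155, -0.988, 0.002], [0.015, 0.0, -1.0]]
ft_force: [10.5, 2.7, 4.8]
grip_width: 0.0356
gripper_force: 24.0
[209.5, np.float64(263.5940594059406), np.float64(338.42424242424244), np.float64(383.5108695652174), None]
{'x_mm': np.float64(-4.84), 'z_mm': np.float64(14.23), 'tilt': np.float64(-0.116), 'res': array([ 1.8, -2.1, -1. ,  1.2]), 'heater_back': None}
[0.561  0.1417 0.1269] [9.  2.2 3.2] bx -18.3 t 12.4667
time_s: 13.3
position: [0.5743, 0.144, 0.1249]
tool_rot: [[0.988, 0.156, -0.002], [0.156, -0.988, -0.001], [-0.002, 0.0, -1.0]]
ft_force: [-10.8, -2.6, 5.3]
grip_width: 0.036
gripper_force: 25.2
[np.float64(221.824), np.float64(274.6666666666667), np.float64(338.94736842105266), np.float64(386.5652173913044), np.float64(25.103448275862068)]
{'x_mm': np.float64(-0.64), 'z_mm': np.float64(10.22), 'tilt': np.float64(-0.016), 'res': array([ 1.5, -1.7, -0.8,  1. ]), 'heater_back': np.float64(97.7)}
[0.5743 0.144  0.1249] [-9.7 -2.1  4.8] bx -4.8 t 13.35
```

```bash
python3 -m jog '[{"linear":[0.05,0,0],"roll":0},{"linear":[0.05,0,-0.01],"roll":0},{"linear":[0.05,0,-0.01],"roll":0},{"linear":[0.05,0,-0.01],"roll":0},{"linear":[0.03,0,0],"roll":0},{"linear":[0,0,0],"roll":0}]'
python3 -c "
from est import *
now('w20')"
```

```text
time_s: 13.85
position: [0.5825, 0.1453, 0.1261]
tool_rot: [[0.988, 0.156, -0.004], [0.156, -0.988, -0.001], [-0.004, 0.0, -1.0]]
ft_force: [-14.1, -2.7, 6.5]
grip_width: 0.0361
gripper_force: 26.2
[np.float64(234.8099173553719), np.float64(286.8955223880597), np.float64(340.61538461538464), np.float64(390.37931034482756), np.float64(50.14754098360656)]
{'x_mm': np.float64(-1.17), 'z_mm': np.float64(10.57), 'tilt': np.float64(0.073), 'res': array([ 1.3, -1.4, -0.7,  0.8]), 'heater_back': np.float64(97.7)}
[0.5825 0.1453 0.1261] [-14.1  -2.8   7.6] bx 3.5 t 13.9
```

Heater steady. A bit more to the back, then a front rock with a small lift.

```bash
python3 -m jog '[{"linear":[0.05,0,0],"roll":0},{"linear":[0.03,0,-0.01],"roll":0},{"linear":[0,0,0],"roll":0}]'
python3 -c "
from est import *
now('w21')"
python3 -m jog '[{"linear":[-0.06,0,0],"roll":0},{"linear":[-0.06,0,0],"roll":0},{"linear":[-0.06,0,-0.01],"roll":0},{"linear":[-0.06,0,-0.01],"roll":0},{"linear":[-0.05,0,-0.01],"roll":0},{"linear":[-0.05,0,-0.01],"roll":0},{"linear":[-0.05,0,-0.01],"roll":0},{"linear":[-0.05,0,0],"roll":0},{"linear":[0,0,0],"roll":0}]'
python3 -c "
from est import *
now('w22')"
```

```text
time_s: 14.15
position: [0.5853, 0.1457, 0.1265]
tool_rot: [[0.988, 0.156, -0.004], [0.156, -0.988, -0.001], [-0.005, 0.0, -1.0]]
ft_force: [-15.4, -4.1, 8.2]
grip_width: 0.0359
gripper_force: 26.5
[np.float64(239.9208633093525), np.float64(291.9230769230769), np.float64(342.57142857142856), np.float64(392.8955223880597), np.float64(58.15)]
{'x_mm': np.float64(-1.63), 'z_mm': np.float64(11.1), 'tilt': np.float64(0.103), 'res': array([ 1.3, -1.4, -0.7,  0.8]), 'heater_back': np.float64(97.7)}
[0.5854 0.1458 0.1265] [-15.6  -3.5   8. ] bx 6.4 t 14.2
time_s: 14.95
position: [0.5741, 0.1437, 0.1288]
tool_rot: [[0.988, 0.155, 0.012], [0.155, -0.988, 0.002], [0.012, 0.0, -1.0]]
ft_force: [9.7, 2.6, 4.3]
grip_width: 0.0358
gripper_force: 25.7
[231.5, np.float64(284.6666666666667), np.float64(343.3333333333333), np.float64(392.36206896551727), np.float64(28.64864864864865)]
{'x_mm': np.float64(-6.19), 'z_mm': np.float64(14.63), 'tilt': np.float64(0.026), 'res': array([ 1.6, -1.8, -0.9,  1. ]), 'heater_back': np.float64(97.8)}
[0.5741 0.1437 0.1288] [9.5 3.3 4.2] bx -5.1 t 15.0
```

```bash
python3 -m jog '[{"linear":[-0.05,0,0],"roll":0},{"linear":[-0.05,0,0],"roll":0},{"linear":[-0.05,0,0],"roll":0},{"linear":[-0.05,0,0],"roll":0},{"linear":[0,0,0],"roll":0}]'
python3 -c "
from est import *
now('w23')"
```

```text
time_s: 15.42
position: [0.5644, 0.1421, 0.1278]
tool_rot: [[0.988, 0.155, 0.007], [0.155, -0.988, 0.001], [0.007, 0.0, -1.0]]
ft_force: [5.2, 0.4, 1.1]
grip_width: 0.0361
gripper_force: 25.0
[211.5, np.float64(265.57142857142856), np.float64(350.9714285714286), np.float64(394.75342465753425), None]
{'x_mm': np.float64(0.05), 'z_mm': np.float64(18.57), 'tilt': np.float64(-0.154), 'res': array([ 1.7, -2. , -0.9,  1.2]), 'heater_back': None}
[0.5643 0.142  0.1276] [6.1 0.7 0.2] bx -15.0 t 15.4667
```

```bash
python3 -m jog '[{"linear":[0.05,0,0],"roll":0},{"linear":[0.05,0,0],"roll":0},{"linear":[0.05,0,0],"roll":0},{"linear":[0.05,0,0],"roll":0},{"linear":[0,0,0],"roll":0}]'
python3 -c "
from est import *
now('w24')"
```

```text
time_s: 15.88
position: [0.5685, 0.1428, 0.1272]
tool_rot: [[0.988, 0.155, -0.005], [0.155, -0.988, -0.001], [-0.005, 0.0, -1.0]]
ft_force: [-12.9, -3.0, 14.9]
grip_width: 0.0355
gripper_force: 26.6
[216.5, np.float64(270.58252427184465), np.float64(352.75757575757575), np.float64(397.5217391304348), np.float64(8.285714285714286)]
{'x_mm': np.float64(0.62), 'z_mm': np.float64(17.48), 'tilt': np.float64(-0.113), 'res': array([ 1.7, -2. , -0.9,  1.2]), 'heater_back': np.float64(97.8)}
[0.5685 0.1429 0.1272] [-12.   -3.2  13.9] bx -10.7 t 15.9333
```

```bash
python3 -m jog '[{"linear":[0.05,0,0],"roll":0},{"linear":[0.05,0,0],"roll":0},{"linear":[0.05,0,0],"roll":0},{"linear":[0.05,0,0],"roll":0},{"linear":[0,0,0],"roll":0}]'
python3 - <<'E'
from est import *
now('w25')
im=cv2.imread('pics/w25.png'); s,_=snap('scene','s25')
a=im[150:430,180:460]; a=cv2.resize(a,(400,400)); b=cv2.resize(s[225:325,280:380,::-1],(400,400),interpolation=cv2.INTER_CUBIC)
cv2.imwrite('pics/c25.png',np.hstack([a,b]))
E
```

```text
time_s: 16.35
position: [0.5768, 0.1441, 0.1282]
tool_rot: [[0.988, 0.156, -0.003], [0.156, -0.988, -0.001], [-0.003, 0.001, -1.0]]
ft_force: [-13.9, -4.2, 20.9]
grip_width: 0.0359
gripper_force: 27.5
[230.5, np.float64(285.6818181818182), np.float64(358.9117647058824), np.float64(406.5425531914894), np.float64(34.11864406779661)]
{'x_mm': np.float64(0.25), 'z_mm': np.float64(19.15), 'tilt': np.float64(-0.028), 'res': array([ 2.1, -2.4, -1.1,  1.3]), 'heater_back': np.float64(97.7)}
[0.5768 0.1441 0.1282] [-14.7  -3.1  20.5] bx -2.3 t 16.4
```

View pics/c25.png

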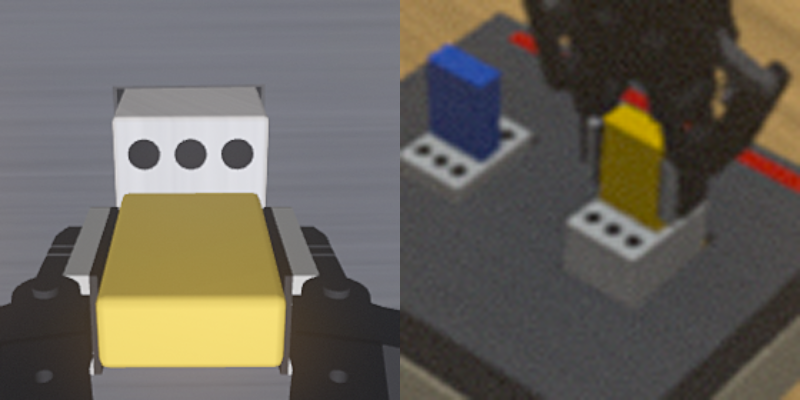

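The block is about 20 mm up and nearly level, and the heater is unmoved. I level it and unload the downward push.

```bash
python3 -m jog '[{"linear":[0.04,0,-0.02],"roll":0},{"linear":[0.03,0,-0.02],"roll":0},{"linear":[0,0,-0.02],"roll":0},{"linear":[0,0,0],"roll":0}]'
python3 -c "
from est import *
now('w26')"
```

```text
time_s: 16.78
position: [0.5794, 0.1446, 0.129]
tool_rot: [[0.988, 0.155, -0.004], [0.155, -0.988, -0.001], [-0.004, 0.0, -1.0]]
ft_force: [-8.6, -2.8, 8.8]
grip_width: 0.0358
gripper_force: 26.2
[234.5, np.float64(288.8333333333333), np.float64(358.8888888888889), np.float64(407.5483870967742), np.float64(42.07272727272727)]
{'x_mm': np.float64(0.29), 'z_mm': np.float64(19.43), 'tilt': np.float64(-0.001), 'res': array([ 1.7, -2. , -0.9,  1.1]), 'heater_back': np.float64(97.7)}
[0.5794 0.1445 0.129 ] [-9.2 -1.9  8.5] bx 0.3 t 16.8333
```

```bash
python3 -m jog '[{"linear":[0,0,0],"roll":0},{"linear":[-0.01,0,-0.02],"roll":0},{"linear":[-0.01,0,-0.02],"roll":0},{"linear":[-0.01,0,-0.03],"roll":0},{"linear":[0,0,0],"roll":0}]' -1 50
python3 -c "
from est import *
now('w27')"
```

```text
time_s: 17.25
position: [0.5792, 0.1447, 0.1308]
tool_rot: [[0.988, 0.155, -0.002], [0.155, -0.988, -0.0], [-0.002, -0.0, -1.0]]
ft_force: [-2.9, -1.2, -2.4]
grip_width: 0.0355
gripper_force: 50.2
[234.5, np.float64(288.65934065934067), np.float64(358.52941176470586), np.float64(407.3652173913043), np.float64(42.43636363636364)]
{'x_mm': np.float64(0.18), 'z_mm': np.float64(21.31), 'tilt': np.float64(-0.002), 'res': array([ 1.7, -1.9, -0.9,  1.1]), 'heater_back': np.float64(97.8)}
[0.5793 0.1447 0.1308] [-4.6 -2.1 -2.5] bx 0.2 t 17.3
```

The block is free: fz is about minus its weight, and it is level. Lift straight.

```bash
python3 -m jog '[{"linear":[0,0,-0.05],"roll":0},{"linear":[0,0,-0.08],"roll":0},{"linear":[0,0,-0.08],"roll":0},{"linear":[0,0,-0.08],"roll":0},{"linear":[0,0,-0.08],"roll":0},{"linear":[0,0,-0.08],"roll":0},{"linear":[0,0,-0.08],"roll":0},{"linear":[0,0,-0.06],"roll":0},{"linear":[0,0,-0.03],"roll":0},{"linear":[0,0,0],"roll":0},{"linear":[0,0,0],"roll":0}]'
python3 - <<'E'
from est import *
now('w28')
im=cv2.imread('pics/w28.png'); s,_=snap('scene','s28'); t,_=snap('top','t28')
b=cv2.resize(s[215:345,235:400,::-1],None,fx=4,fy=4,interpolation=cv2.INTER_CUBIC)
cv2.imwrite('pics/c28.png',b)
# heater shift: compare fixed patches in scene/top
for n,a,c in [('scene',cv2.imread('pics/scene.png'),cv2.imread('pics/s28.png')),('top',cv2.imread('pics/top.png'),cv2.imread('pics/t28.png'))]:
    for (u,v,w) in ([(331,332,22),(280,290,20)] if n=='scene' else [(236,187,10),(333,172,10),(168,240,25),(472,265,20)]):
        g=lambda x:cv2.cvtColor(x[v-w:v+w,u-w:u+w],cv2.COLOR_BGR2GRAY).astype(np.float32)
        print(n,u,v,cv2.phaseCorrelate(g(a),g(c),cv2.createHanningWindow((2*w,2*w),cv2.CV_32F)))
E
```

```text
time_s: 18.22
position: [0.5799, 0.1447, 0.1561]
tool_rot: [[0.988, 0.155, -0.0], [0.155, -0.988, 0.0], [-0.0, -0.0, -1.0]]
ft_force: [0.3, 0.3, -2.9]
grip_width: 0.0354
gripper_force: 50.3
[234.5, np.float64(288.65934065934067), np.float64(358.9189189189189), np.float64(423.60747663551405), np.float64(54.43636363636364)]
{'x_mm': np.float64(3.34), 'z_mm': np.float64(63.28), 'tilt': np.float64(0.075), 'res': array([-1.6,  1.8,  0.7, -0.9]), 'heater_back': np.float64(97.7)}
[0.5798 0.1447 0.156 ] [ 1.   1.1 -1.2] bx 0.8 t 18.2667
scene 331 332 ((1.6487310226768095, -0.09171719235103382), 0.9555985373037833)
scene 280 290 ((0.10748317801211726, -0.24710361398935632), 0.9334538066387177)
top 236 187 ((6.041095570239655, 24.039181884737125), -0.018131946921348573)
top 333 172 ((-0.44822047234843154, 0.2856566089684627), 0.9184381043910981)
top 168 240 ((-0.014404079201479902, -0.010191490519904534), 1.01107470703125)
top 472 265 ((-0.049945669673888915, -0.0418459202259065), 0.9702076023817062)
```

View pics/c28.png

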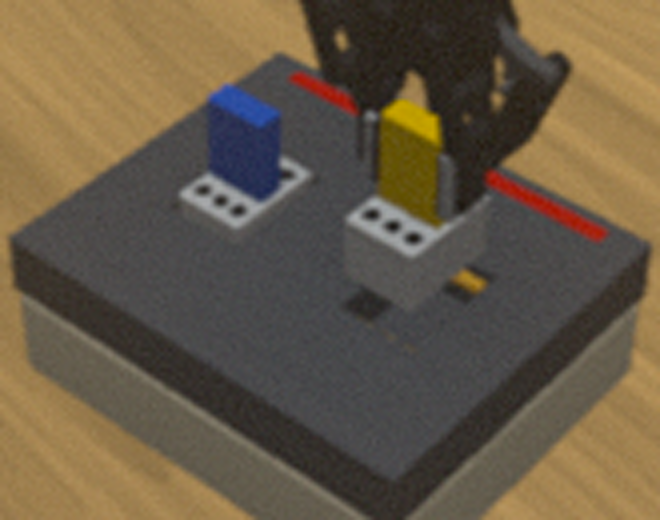

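The block hangs level and clear above its well. The blue block, rack and jar are unmoved. A check of its height from the bottom corner at crop (405,310) and the top corner at (410,256).

Run:
```python
from est import *
c=np.load('pics/s28.npz'); o=env.observe()
for dx in (-.003,0,.003):
    P=B0+(dx+.028)*X+.02*Y
    print(dx,[round(least_squares(lambda z:proj(c,[P[0],P[1],z[0]])[1]-v,[.11]).x[0],4) for v in (215+310/4-.4,215+256/4-.4)])
print(o['qvel'],o['ft_force'],o['position'])
```

```text
-0.003 [np.float64(0.1147), np.float64(0.1475)]
0 [np.float64(0.1168), np.float64(0.1496)]
0.003 [np.float64(0.119), np.float64(0.1516)]
[-0.05900562  0.05425784 -0.08765426 -0.06005162  0.06034064 -0.03081976] [-0.56456164 -0.20851753 -2.80276334] [0.57980636 0.14467962 0.15592318]
```

```bash
python3 -c "
from rig import env
print(env.close_job())"
```

```text
the job is handed in; nothing more can be done
None
```

The yellow block is out after three rocks each way (each about 0.075 rad or more) and is held level and still about 2 cm above its well. The heater crept up to about 4 mm in the early rocks and ended about 2.7 mm forward, some half-rocks rose more than 3.5 mm, and the blue block, rack and jar were not disturbed; the job is handed in, with no verdict returned.

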